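Push the long offcut through the flap of the scrap bin

TASK

Clear the long plywood offcut off the cabinet top: with your fingertips, push it end first along the surface between the two guide cheeks of the scrap bin, so that its nose swings the hanging flap inwards and it tips over the far edge down into the bin, then draw back and let the flap hang shut behind it. Only push the offcut, never lift or carry it; keep your fingers off the bin and out from under its flap, and leave the other things where they stand.

Things in the scene. Friction and masses are not known exactly. Their poses are not given: they have to be found in the camera images.
- offcut: the long plywood offcut, a plain block 185 mm long, 66 mm wide, 28 mm thick, 0.13 to 0.27 kg; origin under its centre, z up. Its 185 mm length runs 8 degrees counter-clockwise (seen from above) of its own y axis, i.e. along (-0.139, 0.990, 0) in its own frame; either end may lead. It starts flat in the middle of the surface, pointing away from the robot within about 20 degrees.
- offcut_center (a point): centre point of that offcut, 14 mm above the surface while it lies flat
- bin_mouth (a point): point on the surface at the far edge of the black mat, in the middle of the way into the scrap bin; x points into the bin, away from the robot, y left, z up. The surface ends 15 mm beyond it (those 15 mm are a rim 3 mm lower), the doorway is 25 mm beyond it; there the bin drops 255 mm. The offcut tips in once its centre is about 20 mm past this point.
- flap (a joint): steel flap that fills the doorway, hung by its upper edge on a rod 101 mm above the surface, 88 mm wide, 0.12 kg, lower edge about 4 mm above the surface; 0 rad hanging shut, grows to 1.45 as it swings inwards away from the robot; it opens inwards only and falls shut by its own weight.
- scrap_bin: grey sheet-steel bin hooked over the far edge, fixed; hood 118 mm tall. Origin at surface level in the middle of its 92 mm wide doorway, 25 mm beyond bin_mouth, same axes. Two bare-steel guide cheeks, 42 mm tall, stand on the surface before it: 132 mm apart at their tips (58 mm before bin_mouth), narrowing to 94 mm at the doorway.
- primer_can: aerosol can of primer, 67 mm across, 205 mm tall, at the back left; origin under its centre; leave it alone
- cement_jar: white jar with orange cap and red brush stem, 68 mm across, 130 mm tall, at the back left; origin under its centre; leave it alone
- sanding_block: wooden sanding block 125 x 97 x 36 mm with rounded top, on the left; origin under its centre; leave it alone
- mug: white dotted mug with a handle, 78 mm across, 93 mm tall, on the left; origin under its centre; leave it alone
- tin: closed paint tin, 102 mm across, 120 mm tall, at the near left; origin under its centre; leave it alone
- riser: short plywood block 110 x 68 x 22 mm at the near left, not the piece to be moved; origin under its centre; leave it alone
- hole_plug: round plywood core from a hole saw, 34 mm across, 28 mm tall, at the back right; origin under its centre; leave it alone
- pencil: flat red carpenter's pencil, 8 mm thick, about 165 mm long, lying left of the middle; origin under its centre; leave it alone

How it is judged (in metres and radians):
On the way:
1. the nose of the offcut, still lying on the surface, has pushed the flap open (value of joint flap above 0.3 rad and height (world z) of offcut_center above 0.008 m), for 0.1 s.
At the end, for the whole second after the job is handed in: The offcut lies inside the scrap bin, its centre more than 60 mm below the surface and between the bin's walls; the flap hangs shut (under 0.08 rad); the other things stand within 25 mm of where they began (height (world z) of offcut_center between -0.27 and -0.06 m and x of offcut_center in the frame of bin_mouth between 0.02 and 0.225 m and y of offcut_center in the frame of bin_mouth between -0.07 and 0.07 m and value of joint flap below 0.08 rad and distance of each of primer_can, cement_jar, sanding_block, mug, tin, riser, hole_plug, pencil from where it was at the start of the episode below 0.025 m); the robot touches nothing.
It fails at once if the offcut was lifted (its centre rose more than 14 mm above where it lies flat) (height (world z) of offcut_center above 0.028 m).
It fails at once if the robot pressed on the bin or its flap (over 4 N) (contact force between any of the fingers, the arm and scrap_bin above 4 N).
It fails at once if a bystander was pushed more than 25 mm or tipped (distance of any of primer_can, cement_jar, sanding_block, mug, tin, riser, hole_plug, pencil from where it was at the start of the episode above 0.025 m or angle between any of primer_can, cement_jar, mug, tin's own z axis and vertical above 0.4 rad).
It also fails if it takes over 51 s, if anything falls off the work surface, if the arm or the gripper's body presses on something with over 40 N, if the wrist force passes 120 N, or if a joint passes its speed limit or range.

ROBOT

A 6-joint arm with a two-finger parallel gripper is mounted at the origin on a cart in front of the work surface, level with it; the furniture and walls round the work are solid. World frame = base frame: x ahead of the robot, y to its left, z up, the work surface at z = 0. Lengths are in m, angles in degrees, forces in N, time in s.
With the tool pointing down it reaches from about 0.275 to 1 m from the base axis. Payload 8.4 kg.
Tool frame: the origin (TCP) lies on the centre line of the jaws, within the pads' length; the fingertips stand tip_extent ahead of it and the grasp point (between the pads) is the TCP (tip_extent is the distance from the TCP to the fingertips, in m); z points along the fingers, x is the direction in which the jaws open and shut, and the axes are right-handed (so a half turn about z gives the same grasp; the last joint's range is limited). The gripper opens to 85 mm and grips with 20 to 120 N. Pads are 22 mm wide; open, the fingers measure 114 mm over their backs; the gripper's body (76 mm by 85 mm) begins 54 mm behind the grasp point. The pads swing forward as they close: fully open they stand 13 mm farther back than shut.
Start: joints at [-64.538, 20.225, 93.587, -0, 66.188, -0.138], TCP at [0.27, -0.564, 0.25] pointing down, gripper open.
Joint ranges: [-150.9, 150.9], [-52.94, 120.26], [3.33, 152.33], [-74.26, 254.26], [0, 154.13], [-172.89, 172.89]. Speed limits (degrees/s): [127.2, 127.2, 159.86, 180, 180, 180].

INTERFACE

Orientations are given as [roll, pitch, yaw] about the fixed x, y, z axes, in that order (R = Rz(yaw) Ry(pitch) Rx(roll)).
In Python, from cell import get_state, get_image, camera_info, hand_in, look_for, outline_of, tip_of, tip_extent gives the robot as it stands.
- The arm moves only by the tool apply_moves, never from a script. Its argument "commands" is a list of rows, each a list of 5 numbers: the finger opening in mm, from 0 to 85.4, then the shift along the tool's x, y, z in mm, then the turn about the tool's z in rad. In form: [[grip, x, y, z, spin], ...]. A call has 1 to 8 rows; each row shifts and turns the commanded pose from where the row before left it, along the tool's axes as they then stand; what a row does not reach is not made up. A row lasts 1/10 s, in which the tool goes at most 50 mm and 8.59 degrees, less where a joint would pass 70% of its speed; a pose out of reach is approached as far as the arm can. A call with a gripper value outside its range is refused whole. The fingers move at their own pace and stop on an object; "force" is the grip in N (left out, the last holds). Time passes only in rows, so rows that do not move let the fingers close. It gives the time, the measured TCP pose, the force and the opening at its end, in the units of the state.
- get_state(): the state, without advancing time (a new reading comes with each control period).
- get_image(name): name is "scene" or "side" or "wrist"; returns (picture, depth): 400x640x3 uint8, red, green, blue; 400x640 float32, m along the optical axis (not along the pixel's ray), 0 where there is no reading.
- camera_info(name): a dict with "vertical_fov" (degrees; the focal length in pixels is half the picture's height over the tangent of half this angle, whatever the lens; pixels are square), "cx", "cy" (the principal point, pixels), "cam_to_world" (4x4, takes a point from camera to world coordinates). Camera axes: x right, y up, looking along -z (the intrinsics and any distortion apply to the point x, -y, -z); pixel columns grow to the right and rows downward; lengths in m; the calibration is good to about 2 mm. A picture is of the moment at which its call begins: read the wrist's pose just before it. camera_info takes no time and is no camera call; for the wrist camera it gives the pose at the moment of the call.
- hand_in(): hands the job in, once; it reports no verdict.
Trained networks look in the newest picture that a camera, given by its name, has taken for a name from the list of things; names that differ only in an ending like _2 or _b are one class to them, and where a whole thing is asked for, a point or a joint stands for the part that bears it (a point fixed in the world has none). Each returns a list of dicts, best first, with "conf" (0 to 1); they miss things now and then, are a little off and sometimes report something else, mostly with a low value. They report only what shows in the picture. A call takes as long as a camera call.
- look_for(camera, thing): "position" ([x, y, z] in m, in world coordinates, good to about 4 mm: the middle of the surface that is visible of it).
- outline_of(camera, thing): "pixels" (400x640 bool, what is visible of it).
- tip_of(camera, thing): "position" ([x, y, z] in m, in world coordinates, good to about 4 mm: a listed point, or the origin of a listed thing).
The state is a dict: "clock": time; "q": joint angles; "qd": joint speeds; "joint_torque": joint torques, N m; "eef_pos": TCP position; "eef_rot": TCP orientation; "ft_force": force on the tool from outside, world axes, zero at the start; "torque": the same for the moment, N m; "opening": opening from 0.0 (shut) to 1.0 (fully open).
Only numpy, scipy, OpenCV 4.12 (cv2) and the standard library are available. Lean on these libraries where they do the work, as an engineer would, in place of code of your own. Each camera call takes 0.05 s, during which the arm holds its last target.

## Working session

There is one attempt and no reset: what is moved stays moved. The work goes in short steps, Python scripts to look and compute and a tool call to move; the robot and the scene stay as the last step left them, time stands still between calls to the robot, and variables do not carry over. Pictures are saved under pics/ and viewed, and the job is handed in when it is done.

Besides the shell and the picture viewer there is one more tool, called after "Emit:" in YAML: its name, and indented under it one key for each argument. apply_moves: Moves the arm, as the interface text tells. Its arguments: {"type":"object","properties":{"commands":{"type":"array","items":{"type":"array","items":{"type":"number"}}},"force":{"type":"number"}},"required":["commands"]}

```bash
ls; mkdir -p pics
python3 - <<'E'
from cell import *
import cv2,numpy as np
s=get_state();print(s);print(tip_extent)
for n in ["scene","side"]:
    p,d=get_image(n);cv2.imwrite(f"pics/{n}0.png",p[:,:,::-1]);print(n,{k:(np.round(v,3).tolist() if k=="cam_to_world" else v) for k,v in camera_info(n).items()})
    for t in ["offcut","offcut_center","bin_mouth","scrap_bin","hole_plug","pencil"]:
        for f in (look_for,tip_of):
            try: print(f.__name__,t,[(np.round(r["position"],3).tolist(),round(r["conf"],2)) for r in f(n,t)[:2]])
            except Exception as e: print(t,e)
E
```

```text
pics
{'clock': 0.0, 'q': array([-6.45396176e+01,  2.02623467e+01,  9.36322416e+01, -1.19583363e-04,
        6.61898824e+01, -1.37993358e-01]), 'qd': array([ 0.06682908, -0.07296635,  0.12834887, -0.00618505, -0.01456592,
       -0.04187443]), 'joint_torque': array([ 3.42553474e-03, -6.05252266e+01, -3.42072916e+01, -1.12062389e-05,
        9.20211605e-03, -7.88765448e-06]), 'eef_pos': array([ 0.26982055, -0.5632108 ,  0.24953957]), 'eef_rot': array([-1.79999906e+02,  8.44707734e-02, -6.44015758e+01]), 'ft_force': array([-0.13363693,  0.68839515, -0.69212243]), 'torque': array([-0.02038918, -0.00757126,  0.02501679]), 'opening': 1.0018997236219866}
0.019
scene {'vertical_fov': 56.47344095443668, 'cx': 318.37134969458253, 'cy': 195.44940687678758, 'cam_to_world': [[0.755, 0.56, -0.342, 0.25], [-0.656, 0.655, -0.376, -0.273], [0.013, 0.508, 0.862, 0.859], [0.0, 0.0, 0.0, 1.0]]}
call offcut [([0.557, -0.031, 0.034], 0.86)]
call offcut [([0.566, -0.026, 0.003], 0.67)]
call offcut_center [([0.554, -0.031, 0.029], 0.74)]
call offcut_center [([0.563, -0.026, 0.015], 0.75)]
call bin_mouth [([
[... 573 characters left out ...]
 -0.808, -0.802], [-0.002, 0.824, 0.567, 0.692], [0.0, 0.0, 0.0, 1.0]]}
call offcut [([0.567, -0.045, 0.031], 0.75)]
call offcut [([0.57, -0.027, 0.001], 0.71)]
call offcut_center [([0.559, -0.041, 0.028], 0.74), ([0.352, 0.236, 0.081], 0.39)]
call offcut_center [([0.566, -0.028, 0.016], 0.61)]
call bin_mouth [([0.868, -0.125, 0.033], 0.67)]
call bin_mouth [([0.762, -0.053, -0.003], 0.84)]
call scrap_bin [([0.871, -0.124, 0.036], 0.72)]
call scrap_bin [([0.789, -0.058, 0.0], 0.69)]
call hole_plug [([0.367, 0.129, 0.021], 0.74), ([0.717, -0.209, 0.027], 0.65)]
call hole_plug [([0.788, -0.059, -0.002], 0.2)]
call pencil [([0.527, 0.18, 0.007], 0.68)]
call pencil [([0.527, 0.185, -0.004], 0.7)]
```

View pics/scene0.png

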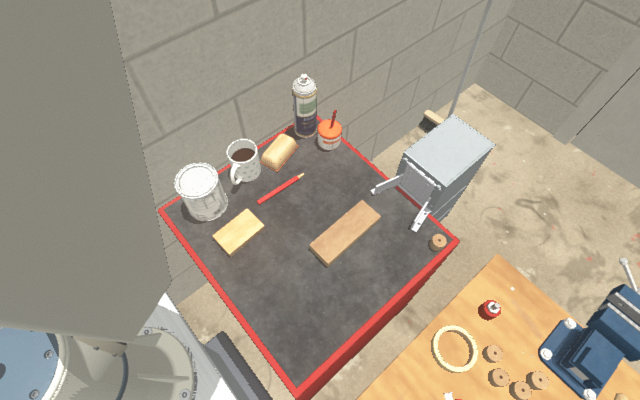

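View pics/side0.png

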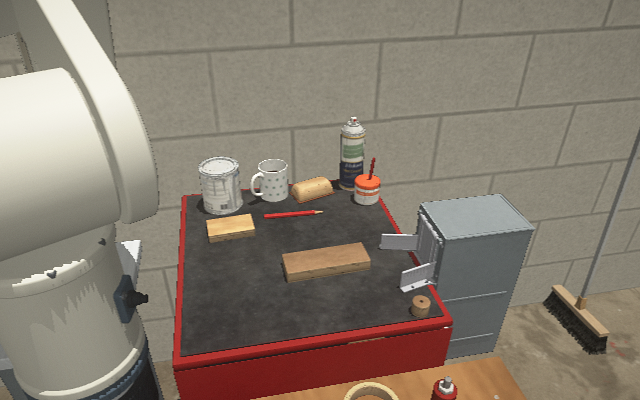

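The scene picture shows the offcut at about (345,233), the bin doorway near (425,190) with its cheeks at (388,183) and (420,216), and the plug at (438,242). Next I'll measure the geometry from the depth.

```bash
cat > h.py <<'E'
from cell import *
import cv2,numpy as np
def cloud(n):
    p,d=get_image(n);c=camera_info(n);f=200/np.tan(np.radians(c["vertical_fov"]/2))
    v,u=np.mgrid[0:400,0:640]
    P=np.stack([(u-c["cx"])/f*d,-(v-c["cy"])/f*d,-d,np.ones_like(d)],-1)@np.array(c["cam_to_world"]).T
    P=P[...,:3];P[d==0]=np.nan
    return p,P
def rect(pts):
    r=cv2.minAreaRect((pts[:,:2]*1000).astype(np.float32));(c,s,a)=r
    if s[0]<s[1]: a+=90
    a=(a+90)%180-90
    return np.round(c,1),np.round(sorted(s),1),round(a,1)
def off(n):
    p,P=cloud(n);o=outline_of(n,"offcut")
    if not o: return None
    m=o[0]["pixels"].astype(np.uint8);m=cv2.dilate(m,np.ones((5,5)))>0
    m&=(P[...,2]>.02)&(P[...,2]<.036)
    # largest component
    k,l,st,_=cv2.connectedComponentsWithStats(m.astype(np.uint8));m=l==1+np.argmax(st[1:,4])
    q=P[m];c=q.mean(0);w,V=np.linalg.eigh(np.cov(q[:,:2].T));ax=V[:,1]*np.sign(V[0,1])
    print(n,o[0]["conf"],"rect",rect(q),"mean",np.round(c,4),"pca",round(np.degrees(np.arctan2(ax[1],ax[0])),2))
E
python3 - <<'E'
from h import *
for n in ["scene","side"]:
    off(n)
    p,P=cloud(n)
    z=P[...,2]
    mat=(abs(P[...,0]-.45)<.05)&(abs(P[...,1]+.15)<.05);print("mat z",np.nanmedian(z[mat]))
    m=(z>.108)&(z<.13)&(P[...,0]>.75)&(P[...,0]<1.1)&(abs(P[...,1]+.07)<.15)
    print("hood top",m.sum(),rect(P[m]),np.median(z[m]))
    m=(z>.030)&(z<.05)&(P[...,0]>.66)&(P[...,0]<.80)&(abs(P[...,1]+.06)<.09)
    q=P[m];
    for s in (1,-1):
        k=q[(q[:,1]+.055)*s>0]; print("cheek",len(k),np.round(k[np.argsort(k[:,0])][[0,3,len(k)//2,-1]],3).tolist())
    np.save(f"pics/{n}.npy",P)
E
```

```text
scene 0.76 rect (array([566.3, -27.8]), array([ 66.7, 185.6]), 2.1) mean [ 0.5622 -0.0292  0.0272] pca 2.12
mat z -0.0007883118535780831
hood top 3529 (array([883.8, -59.6]), array([138.2, 206.5]), 0.0) 0.1175689385655374
cheek 196 [[0.705, 0.009, 0.037], [0.706, 0.007, 0.042], [0.78, -0.012, 0.044], [0.791, 0.009, 0.043]]
cheek 193 [[0.705, -0.124, 0.035], [0.706, -0.127, 0.044], [0.783, -0.097, 0.041], [0.796, -0.127, 0.045]]
side 0.61 rect (array([567. , -26.3]), array([ 71.3, 185.1]), 2.0) mean [ 0.5653 -0.0312  0.0279] pca 2.12
mat z 0.0003095243779017709
hood top 3830 (array([884.8, -58.1]), array([140.6, 205.6]), -0.4) 0.11854968073585292
cheek 296 [[0.705, 0.005, 0.041], [0.706, 0.009, 0.041], [0.759, -0.002, 0.044], [0.79, 0.007, 0.036]]
cheek 359 [[0.705, -0.125, 0.046], [0.706, -0.125, 0.035], [0.774, -0.107, 0.038], [0.8, -0.125, 0.04]]
```

Bin axis is at y≈-0.059, yaw≈0, with bin_mouth at x≈0.763. The offcut is at (0.566,-0.027) with yaw 2.1° and measures 185x66, which fits. The plan is to slide it sideways with both open fingertips on its left side to line it up with y=-0.059, then push its tail. First I turn the tool.

Emit:
apply_moves:
  commands:
    - [85,0,0,0,-0.145]
    - [85,0,0,0,-0.145]
    - [85,0,0,0,-0.145]
    - [85,0,0,0,-0.145]
    - [85,0,0,0,-0.145]
    - [85,0,0,0,-0.145]
    - [85,0,0,0,-0.145]
    - [85,0,0,0,-0.145]

```text
clock: 2.4
eef_pos: [0.2701, -0.5636, 0.2503]
eef_rot: [-180.0, 0.0, 2.4]
ft_force: [-0.7, -0.0, 0.2]
opening: 0.995
```

Emit:
apply_moves:
  commands:
    - [85,19.6,-37.3,0,0]
    - [85,19.6,-37.3,0,0]
    - [85,19.6,-37.3,0,0]
    - [85,19.6,-37.3,0,0]
    - [85,19.6,-37.3,0,0]
    - [85,19.6,-37.3,0,0]
    - [85,19.6,-37.3,0,0]
    - [85,19.6,-37.3,0,0]

```text
clock: 3.2
eef_pos: [0.4165, -0.2583, 0.2505]
eef_rot: [180.0, -0.0, 2.1]
ft_force: [0.3, 0.3, -0.7]
opening: 1.0
```

Emit:
apply_moves:
  commands:
    - [85,19.6,-37.3,0,0]
    - [85,19.6,-37.3,0,0]
    - [85,19.6,-37.3,0,0]
    - [85,19.6,-37.3,0,0]
    - [85,19.6,-37.3,0,0]
    - [85,19.6,-37.3,0,0]
    - [85,19.6,-37.3,0,0]
    - [85,19.6,-37.3,0,0]

```text
clock: 4.0
eef_pos: [0.5625, 0.0458, 0.2505]
eef_rot: [180.0, -0.0, 2.1]
ft_force: [-0.1, -0.7, 0.2]
opening: 0.991
```

Emit:
apply_moves:
  commands:
    - [85,0,0,0,0]
    - [85,0,0,0,0]

```text
clock: 4.2
eef_pos: [0.562, 0.0448, 0.25]
eef_rot: [180.0, 0.0, 2.2]
ft_force: [-0.4, -0.1, -0.3]
opening: 0.992
```

Emit:
apply_moves:
  commands:
    - [85,0,0,35,0]
    - [85,0,0,40,0]
    - [85,0,0,40,0]
    - [85,0,0,35,0]
    - [85,0,0,30,0]
    - [85,0,0,20,0]
    - [85,0,0,0,0]

```text
clock: 4.9
eef_pos: [0.5595, 0.0426, 0.0478]
eef_rot: [180.0, 0.3, 2.0]
ft_force: [-1.3, -0.0, -0.1]
opening: 0.997
```

Run:
```python
from h import *
print(get_state()["eef_pos"],tip_extent)
for n in ["side","wrist"]:
    p,d=get_image(n);cv2.imwrite(f"pics/{n}1.png",p[:,:,::-1])
```

```text
[0.55947743 0.04262241 0.04784567] 0.019
```

View pics/side1.png

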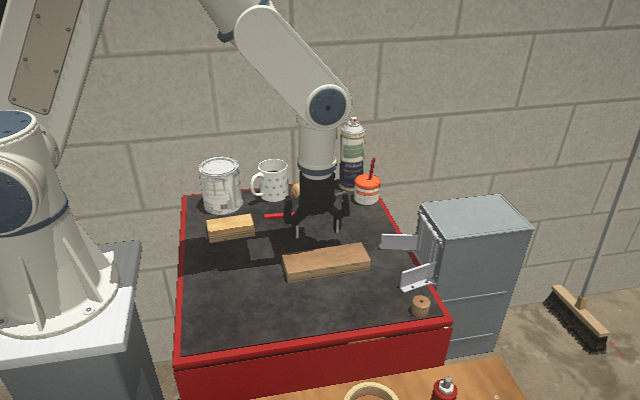

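View pics/wrist1.png

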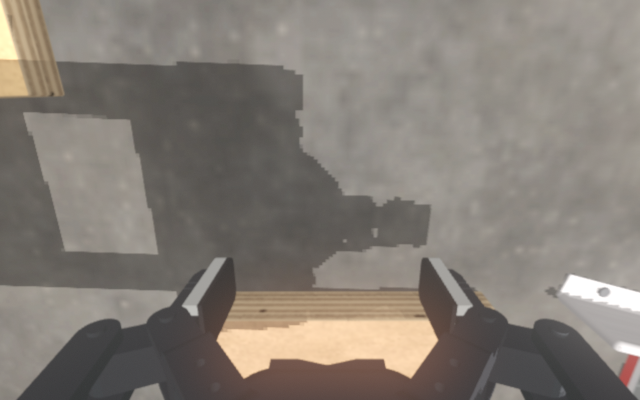

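The side and wrist pictures show both fingers left of the offcut, within its length, with a clear gap. I'll lower the tool and push it right gently.

Emit:
apply_moves:
  commands:
    - [85,0,0,10,0]
    - [85,0,0,8,0]
    - [85,0,0,0,0]
    - [85,0,8,0,0]
    - [85,0,8,0,0]
    - [85,0,6,0,0.01]
    - [85,0,6,0,0.01]
    - [85,0,6,0,0.01]

```text
clock: 5.8
eef_pos: [0.5633, 0.0095, 0.0325]
eef_rot: [-180.0, -0.0, 0.3]
ft_force: [-0.9, 1.0, 1.8]
opening: 0.992
```

Emit:
apply_moves:
  commands:
    - [85,0,6,0,0.01]
    - [85,0,6,0,0]
    - [85,0,5,0,0]
    - [85,0,3,0,0]
    - [85,0,0,0,0]
    - [85,0,0,0,0]

```text
clock: 6.4
eef_pos: [0.5629, -0.0101, 0.0322]
eef_rot: [180.0, 0.0, -0.2]
ft_force: [0.2, 0.2, -0.0]
opening: 0.997
```

Run:
```python
from h import *
print(get_state()["eef_pos"])
off("side")
off("scene")
```

```text
[ 0.56289082 -0.01006369  0.03220252]
side 0.57 rect (array([566. , -49.7]), array([ 74.9, 186. ]), 0.2) mean [ 0.5639 -0.0564  0.0279] pca -0.23
scene 0.64 rect (array([564.8, -51. ]), array([ 72. , 185.7]), -0.2) mean [ 0.561  -0.0544  0.0272] pca -0.33
```

Emit:
apply_moves:
  commands:
    - [85,0,3,0,0]
    - [85,0,2,0,0]
    - [85,0,0,0,0]
    - [85,0,-8,0,0]
    - [85,0,-15,0,0]
    - [85,0,-15,0,0]
    - [85,0,0,-25,0]
    - [85,0,0,-40,0]

```text
clock: 7.4
eef_pos: [0.5612, 0.0249, 0.0959]
eef_rot: [180.0, 0.3, -0.1]
ft_force: [1.1, 0.9, 0.4]
opening: 0.995
```

Emit:
apply_moves:
  commands:
    - [85,0,0,-40,0]
    - [70,0,0,0,-0.145]
    - [40,0,0,0,-0.145]
    - [40,0,0,0,-0.145]
    - [40,0,0,0,-0.145]
    - [40,0,0,0,-0.145]
    - [40,0,0,0,-0.145]
    - [40,0,0,0,-0.145]

```text
clock: 8.2
eef_pos: [0.563, 0.0245, 0.1373]
eef_rot: [-180.0, -0.0, 58.3]
ft_force: [0.0, 0.8, 0.1]
opening: 0.468
```

Run:
```python
from h import *
s=get_state();print(s["eef_pos"],s["eef_rot"],s["q"])
off("side")
off("scene")
```

```text
[0.56296427 0.02454651 0.13727197] [-1.79990346e+02 -6.62756289e-04  5.83310605e+01] [ 2.34070819e+00  2.25151872e+01  1.06698062e+02  7.67779555e-03
  5.07943835e+01 -5.59952060e+01]
side 0.97 rect (array([565.8, -56.9]), array([ 70.7, 185.1]), -0.2) mean [ 0.5642 -0.0617  0.0279] pca -0.45
scene 0.89 rect (array([565.2, -58.4]), array([ 67.1, 186.9]), -0.2) mean [ 0.5609 -0.0597  0.0271] pca -0.24
```

Emit:
apply_moves:
  commands:
    - [40,0,0,0,-0.14]
    - [40,0,0,0,-0.14]
    - [40,0,0,0,-0.14]
    - [40,0,0,0,-0.14]
    - [40,-20,-30,0,0]
    - [40,-21,-30,0,0]
    - [40,-21,-31,0,0]
    - [40,-21,-31,0,0]

```text
clock: 9.2
eef_pos: [0.44, -0.0601, 0.1373]
eef_rot: [180.0, 0.0, 89.8]
ft_force: [-0.1, -0.5, 0.5]
opening: 0.467
```

Emit:
apply_moves:
  commands:
    - [40,0,0,0,0]
    - [40,0,0,25,0]
    - [40,0,0,30,0]
    - [40,0,0,25,0]
    - [40,0,0,10,0]
    - [40,0,0,0,0]

```text
clock: 9.8
eef_pos: [0.4407, -0.0596, 0.0463]
eef_rot: [-179.9, -0.0, 89.9]
ft_force: [-0.2, -0.2, 0.1]
opening: 0.466
```

Run:
```python
from h import *
s=get_state();print(s["eef_pos"],s["eef_rot"],s["opening"])
p,P=cloud("side");cv2.imwrite("pics/side2.png",cv2.resize(p[150:350,150:450,::-1],None,fx=2.6,fy=2.6))
q=P[(abs(P[...,0]-.44)<.04)&(abs(P[...,1]+.058)<.05)&(P[...,2]>.006)&(P[...,2]<.06)];print(len(q),q.min(0),np.sort(q[:,2])[:12])
p,d=get_image("wrist");cv2.imwrite("pics/wrist2.png",p[:,:,::-1]);print(camera_info("wrist")["cam_to_world"][:3,3])
```

```text
[ 0.44069734 -0.05955721  0.04634823] [-1.79868488e+02 -2.06739825e-02  8.99241459e+01] 0.465607149111529
221 [ 0.43068359 -0.09384303  0.00624502] [0.00624502 0.00660195 0.00675181 0.00719501 0.00733555 0.00754965
 0.00787656 0.00801274 0.00840632 0.00964461 0.00989588 0.01003881]
[ 0.36449636 -0.0600372   0.17095304]
```

View pics/side2.png

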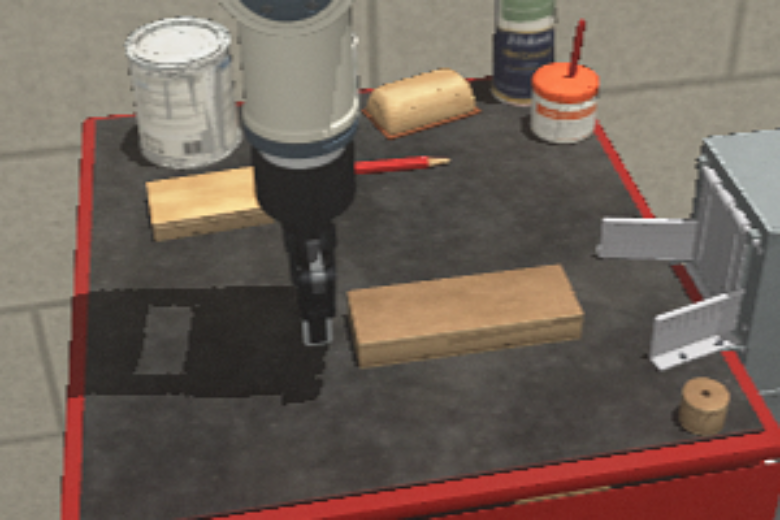

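View pics/wrist2.png

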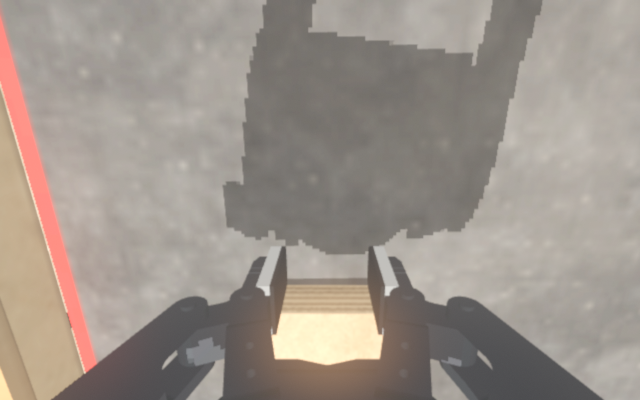

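Emit:
apply_moves:
  commands:
    - [40,0,0,9,0]
    - [40,0,0,0,0]
    - [40,0,8,0,0]
    - [40,0,7,0,0]
    - [40,0,6,0,0]
    - [40,0,8,0,0]
    - [40,0,10,0,0]
    - [40,0,10,0,0]

```text
clock: 10.7
eef_pos: [0.4911, -0.06, 0.0383]
eef_rot: [180.0, -0.0, 90.0]
ft_force: [-0.9, 0.1, 0.3]
opening: 0.468
```

Emit:
apply_moves:
  commands:
    - [40,0,10,0,0]
    - [40,0,10,0,0]
    - [40,0,10,0,0]
    - [40,0,10,0,0]
    - [40,0,10,0,0]
    - [40,0,7,0,0]
    - [40,0,3,0,0]
    - [40,0,0,0,0]

```text
clock: 11.5
eef_pos: [0.5507, -0.0599, 0.0383]
eef_rot: [180.0, 0.0, 90.0]
ft_force: [-0.3, -0.0, 0.5]
opening: 0.467
```

Run:
```python
from h import *
s=get_state();print(s["eef_pos"],s["eef_rot"],s["ft_force"])
off("side")
off("scene")
p,P=cloud("side");cv2.imwrite("pics/side3.png",cv2.resize(p[150:350,200:500,::-1],None,fx=2.6,fy=2.6))
```

```text
[ 0.55073306 -0.0599377   0.03827701] [1.79961753e+02 3.18025584e-03 9.00152469e+01] [-0.26059262 -0.02242145  0.54531167]
side 0.65 rect (array([701.6, 275.3]), array([ 9.4, 28.1]), -23.3) mean [0.7011 0.2757 0.0274] pca -21.14
scene 0.96 rect (array([671.8, -65.1]), array([ 53. , 151.8]), 0.2) mean [ 0.6793 -0.0699  0.0273] pca 5.68
```

View pics/side3.png

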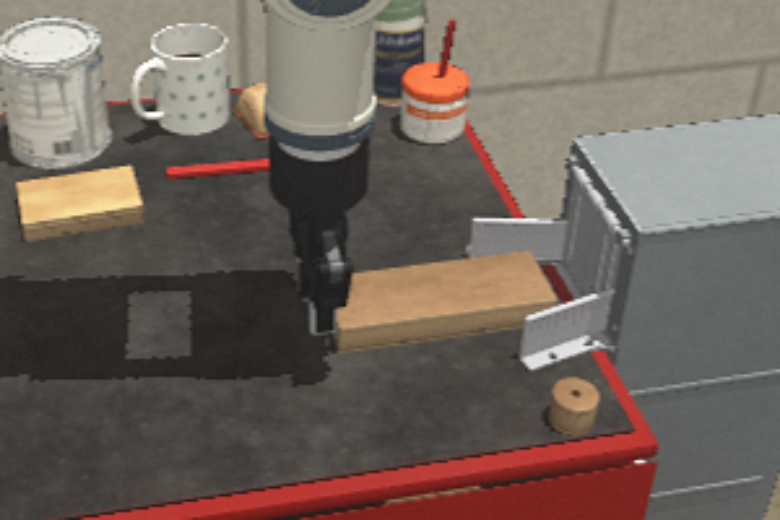

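The offcut is tracking straight between the cheeks, with its nose near the mat edge at about (545,265) in the crop. The side network latched onto the wrong thing, so I'll check the edges from the depth alone.

```bash
cat >> h.py <<'E'
def edges(n):
    p,P=cloud(n);x,y,z=P[...,0],P[...,1],P[...,2]
    m=(z>.022)&(z<.034)&(x>.5)&(x<.80)&(y>-.108)&(y<-.008)
    q=P[m]
    for a in np.arange(.57,.78,.03):
        k=q[abs(q[:,0]-a)<.008]
        if len(k)>8: print(n,round(a,2),"y",np.round(np.percentile(k[:,1],[2,98]),3))
    print("xmax",np.percentile(q[:,0],[0.5,99.5]))
E
python3 - <<'E'
from h import *
edges("side");edges("scene")
E
```

```text
side 0.57 y [-0.091 -0.061]
side 0.6 y [-0.09  -0.026]
side 0.63 y [-0.091 -0.026]
side 0.66 y [-0.089 -0.026]
side 0.69 y [-0.09  -0.025]
side 0.72 y [-0.09  -0.026]
side 0.75 y [-0.09  -0.026]
side 0.78 y [-0.108 -0.008]
xmax [0.54114331 0.78561923]
scene 0.6 y [-0.091 -0.072]
scene 0.63 y [-0.091 -0.058]
scene 0.66 y [-0.09  -0.046]
scene 0.69 y [-0.091 -0.041]
scene 0.72 y [-0.091 -0.044]
scene 0.75 y [-0.09  -0.043]
scene 0.78 y [-0.102 -0.04 ]
xmax [0.54050624 0.78411559]
```

Straight and centred at y=-0.058. Next the push through the flap.

Emit:
apply_moves:
  commands:
    - [40,0,8,0,0]
    - [40,0,10,0,0]
    - [40,0,10,0,0]
    - [40,0,10,0,0]
    - [40,0,10,0,0]
    - [40,0,10,0,0]
    - [40,0,10,0,0]
    - [40,0,6,0,0]

```text
clock: 12.65
eef_pos: [0.6254, -0.06, 0.0383]
eef_rot: [180.0, 0.0, 90.0]
ft_force: [-0.7, 0.5, 0.5]
opening: 0.468
```

Emit:
apply_moves:
  commands:
    - [40,0,8,0,0]
    - [40,0,10,0,0]
    - [40,0,8,0,0]
    - [40,0,6,0,0]
    - [40,0,0,0,0]
    - [40,0,0,0,0]

```text
clock: 13.25
eef_pos: [0.6564, -0.0599, 0.0382]
eef_rot: [180.0, 0.0, 90.0]
ft_force: [-0.8, -0.7, -0.2]
opening: 0.467
```

Run:
```python
from h import *
s=get_state();print(s["eef_pos"],s["eef_rot"],s["ft_force"])
edges("side")
p,P=cloud("side");cv2.imwrite("pics/side4.png",cv2.resize(p[100:300,250:550,::-1],None,fx=2.6,fy=2.6))
```

```text
[ 0.65641744 -0.05994323  0.03821812] [1.79970438e+02 1.81945858e-03 9.00115182e+01] [-0.82742822 -0.73280154 -0.2040426 ]
side 0.66 y [-0.093 -0.036]
side 0.69 y [-0.09  -0.086]
side 0.72 y [-0.091 -0.087]
side 0.75 y [-0.091 -0.024]
side 0.78 y [-0.107 -0.009]
xmax [0.6462844  0.79822029]
```

View pics/side4.png

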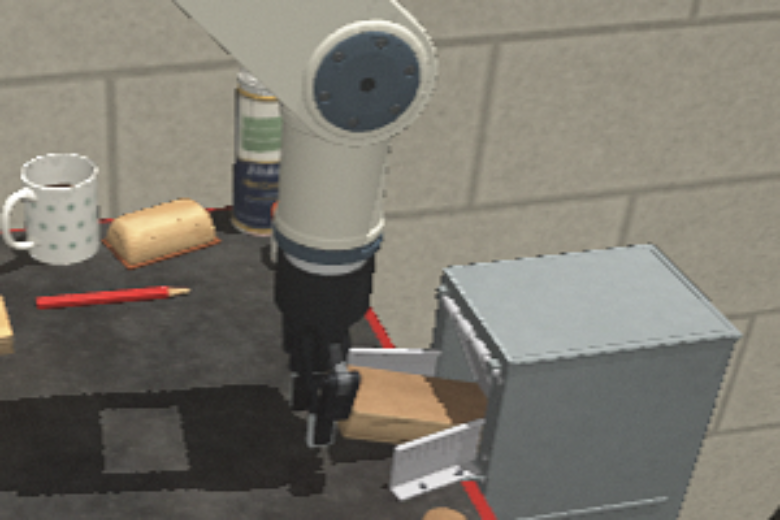

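The tail seems to be tipping up already, so I'll check the height profile.

Run:
```python
from h import *
p,P=cloud("side");x,y,z=P[...,0],P[...,1],P[...,2]
for a in np.arange(.65,.80,.01):
    k=(abs(x-a)<.005)&(abs(y+.058)<.022)&(z>-.02)&(z<.09)
    if k.sum()>3: print(round(a,2),k.sum(),np.round(np.percentile(z[k],[5,50,95]),4))
p,P=cloud("scene");cv2.imwrite("pics/scene4.png",cv2.resize(p[100:270,300:520,::-1],None,fx=3.5,fy=3.5))
```

```text
0.65 140 [-0.0007  0.0288  0.0795]
0.66 54 [-0.0005  0.002   0.0702]
0.67 23 [-0.0019  0.0004  0.0012]
0.68 36 [-0.0019  0.0005  0.0344]
0.69 60 [-0.0014  0.0002  0.0577]
0.7 68 [-0.0012  0.0508  0.0555]
0.71 77 [-0.0008  0.0501  0.053 ]
0.72 62 [-0.0005  0.0468  0.0499]
0.73 54 [0.0006 0.0443 0.0466]
0.74 45 [0.0388 0.0408 0.0435]
0.75 46 [0.0358 0.0379 0.0394]
0.76 49 [0.0325 0.0341 0.0363]
0.77 50 [0.0286 0.0306 0.0323]
0.78 45 [0.0263 0.0277 0.0298]
0.79 53 [0.0219 0.0247 0.08  ]
0.8 63 [0.0185 0.0221 0.0712]
```

View pics/scene4.png

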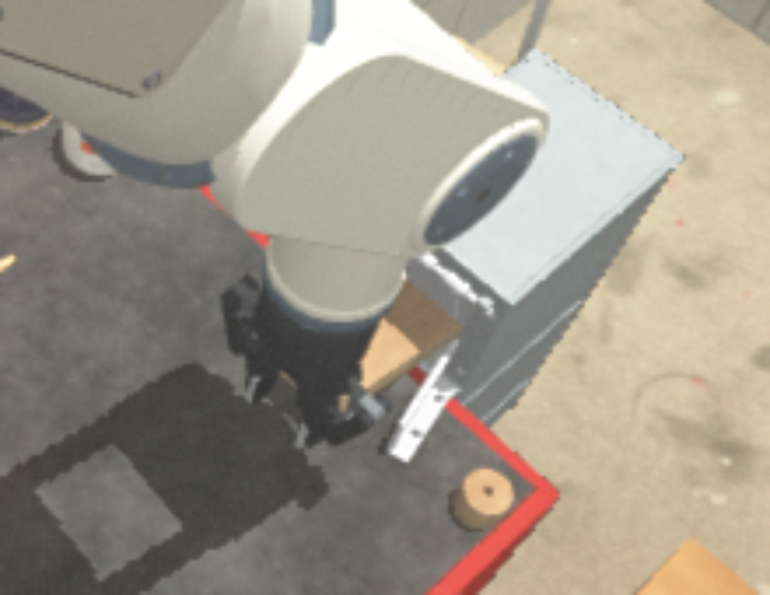

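The offcut is tipped about 18° over the edge: its tail top is at x≈0.69, z≈0.056 and its centre at about (0.774, 0.014). It is balanced there by the flap's drag. I'll raise the tool slightly, narrow the fingers for cheek clearance, and nudge the tail on.

Emit:
apply_moves:
  commands:
    - [22,0,0,-5,0]
    - [22,0,0,-5,0]
    - [22,0,0,0,0]
    - [22,0,6,0,0]
    - [22,0,8,0,0]
    - [22,0,8,0,0]
    - [22,0,6,0,0]
    - [22,0,0,0,0]

```text
clock: 14.25
eef_pos: [0.6854, -0.0599, 0.0482]
eef_rot: [179.9, 0.0, 90.0]
ft_force: [0.4, -0.5, -0.8]
opening: 0.253
```

```bash
cat >> h.py <<'E'
def prof(tag):
    s=get_state();print(s["clock"],s["eef_pos"],s["ft_force"])
    p,P=cloud("side");x,y,z=P[...,0],P[...,1],P[...,2]
    for a in np.arange(.66,.82,.01):
        k=(abs(x-a)<.005)&(abs(y+.058)<.022)&(z>-.02)&(z<.09)
        if k.sum()>3: print(round(a,2),k.sum(),np.round(np.percentile(z[k],[5,50,95]),4))
    cv2.imwrite(f"pics/{tag}.png",cv2.resize(p[100:300,250:550,::-1],None,fx=2.6,fy=2.6))
E
python3 -c "
from h import *
prof('side5')"
```

```text
14.25 [ 0.68536959 -0.05991827  0.04819303] [ 0.41444511 -0.48304518 -0.81238639]
0.66 60 [-0.0016  0.0004  0.0024]
0.67 84 [-0.0009  0.0014  0.0833]
0.68 182 [-0.0005  0.0424  0.0774]
0.69 62 [-0.0015  0.0011  0.032 ]
0.7 54 [-0.0007  0.0012  0.0508]
0.71 74 [-0.0011  0.0012  0.0594]
0.72 76 [-0.0012  0.0006  0.0674]
0.73 67 [-0.0013  0.0017  0.0639]
0.74 63 [-0.0008  0.0529  0.0582]
0.75 50 [-0.0011  0.0488  0.0527]
0.76 34 [0.0409 0.0433 0.0464]
0.77 39 [0.0351 0.0376 0.0403]
0.78 35 [0.0284 0.0317 0.034 ]
0.79 68 [0.0237 0.067  0.0841]
0.8 82 [0.0167 0.0408 0.0635]
0.81 51 [0.0122 0.0165 0.0339]
```

View pics/side5.png

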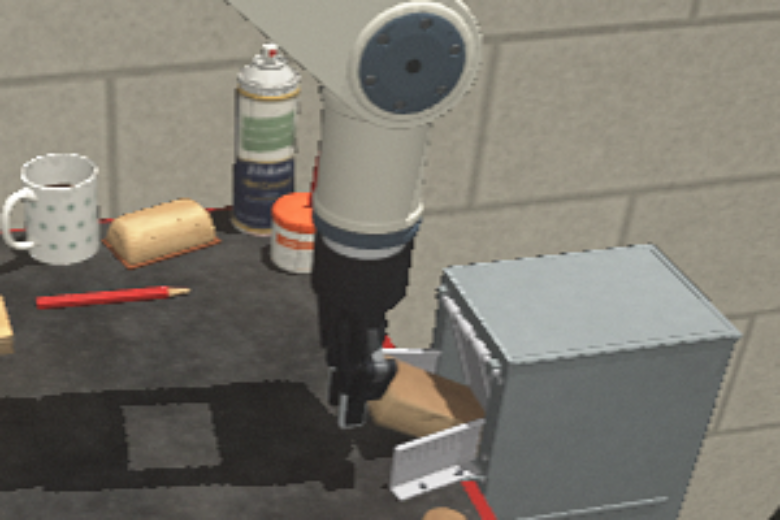

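The tilt is now about 28° with the tail at x≈0.71, still moving in. I'll keep nudging.

Emit:
apply_moves:
  commands:
    - [22,0,0,0,0]
    - [22,0,6,0,0]
    - [22,0,6,0,0]
    - [22,0,4,0,0]
    - [22,0,0,0,0]

```text
clock: 14.8
eef_pos: [0.701, -0.0599, 0.0484]
eef_rot: [180.0, 0.0, 90.0]
ft_force: [0.1, -0.1, 0.5]
opening: 0.258
```

```bash
python3 -c "
from h import *
prof('side6')"
```

```text
14.8 [ 0.70097851 -0.05987992  0.04839275] [ 0.11383255 -0.13048425  0.47671391]
0.66 65 [-0.001   0.0008  0.0024]
0.67 57 [-0.0012  0.0004  0.0026]
0.68 60 [-0.0013  0.0004  0.0024]
0.69 165 [-0.0002  0.0446  0.0833]
0.7 111 [-0.0009  0.002   0.0662]
0.71 57 [-0.002   0.0007  0.0616]
0.72 56 [-0.0013  0.0005  0.0019]
0.73 44 [-0.0011  0.0009  0.0029]
0.74 45 [-0.0012  0.0007  0.0035]
0.75 43 [-0.0015  0.0004  0.0031]
0.76 37 [-0.0019  0.0008  0.0023]
0.77 30 [-0.004  -0.0025  0.0003]
0.78 21 [-0.0053 -0.0037 -0.002 ]
0.79 104 [-0.0082  0.0683  0.0876]
0.8 82 [0.0085 0.03   0.0484]
```

View pics/side6.png

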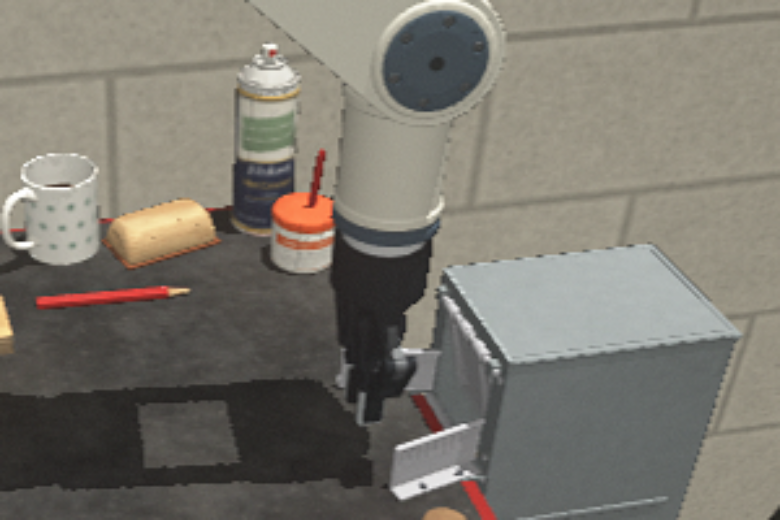

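It has dropped in. Drawing straight back.

Emit:
apply_moves:
  commands:
    - [22,0,-15,0,0]
    - [22,0,-30,0,0]
    - [22,0,-35,-5,0]
    - [22,0,-35,-20,0]
    - [22,0,-35,-35,0]
    - [22,0,-20,-35,0]
    - [22,0,0,0,0]
    - [22,0,0,0,0]

```text
clock: 15.65
eef_pos: [0.5306, -0.0601, 0.1443]
eef_rot: [179.9, 0.0, 90.0]
ft_force: [0.3, -0.4, -0.1]
opening: 0.255
```

Run:
```python
from h import *
s=get_state();print(s["clock"],s["eef_pos"],s["ft_force"])
for n in ("side","scene"):
    p,P=cloud(n);x,y,z=P[...,0],P[...,1],P[...,2]
    # flap: x by height in the doorway
    for a in (.02,.04,.06,.08):
        k=(abs(z-a)<.006)&(abs(y+.058)<.025)&(x>.76)&(x<.9)
        if k.sum()>3: print(n,"z",a,k.sum(),np.round(np.median(x[k]),4))
    print("offcut",[(np.round(r["position"],3).tolist(),round(r["conf"],2)) for r in look_for(n,"offcut")[:2]])
    for t in ["hole_plug","pencil"]: print(t,[(np.round(r["position"],3).tolist(),round(r["conf"],2)) for r in look_for(n,t)[:2]])
    cv2.imwrite(f"pics/{n}7.png",p[:,:,::-1])
```

```text
15.65 [ 0.530561   -0.06005806  0.14434994] [ 0.32431513 -0.36606954 -0.09306293]
side z 0.02 43 0.7842
side z 0.04 51 0.7839
side z 0.06 46 0.7837
side z 0.08 53 0.784
offcut [([0.87, -0.123, 0.035], 0.23)]
hole_plug [([0.716, -0.205, 0.027], 0.59)]
pencil [([0.506, 0.184, 0.007], 0.77)]
scene z 0.02 49 0.7831
scene z 0.04 51 0.7833
scene z 0.06 53 0.7835
scene z 0.08 55 0.7833
offcut [([0.364, 0.142, 0.019], 0.73)]
hole_plug [([0.714, -0.199, 0.028], 0.49), ([0.849, -0.082, 0.118], 0.47)]
pencil [([0.512, 0.182, 0.008], 0.78)]
```

View pics/side7.png

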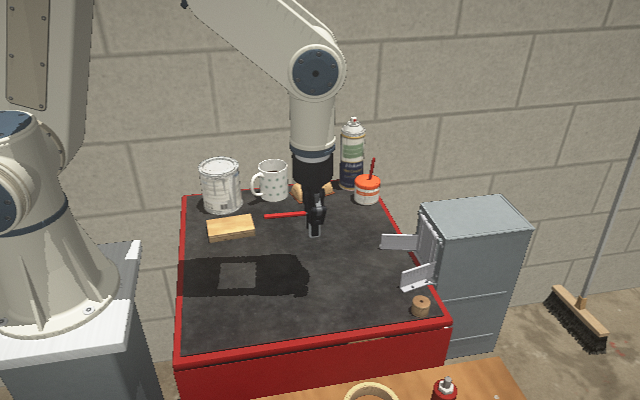

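View pics/scene7.png

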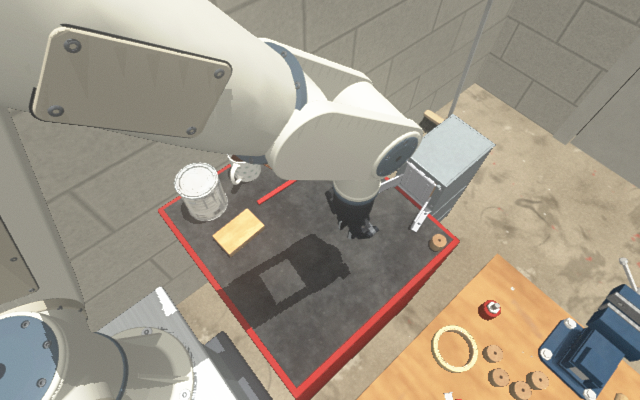

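The flap stands vertical at x=0.784 at every height, so it hangs shut, and the offcut is off the surface. I'll let things settle for a moment, then hand in.

Emit:
apply_moves:
  commands:
    - [22,0,0,0,0]
    - [22,0,0,0,0]
    - [22,0,0,0,0]
    - [22,0,0,0,0]
    - [22,0,0,0,0]
    - [22,0,0,0,0]
    - [22,0,0,0,0]
    - [22,0,0,0,0]

```text
clock: 16.85
eef_pos: [0.5302, -0.0599, 0.1433]
eef_rot: [180.0, 0.0, 90.0]
ft_force: [-0.6, 0.1, -0.1]
opening: 0.259
```

```bash
python3 -c "
from cell import *
print(hand_in())"
```

```text
the job is handed in; nothing more can be done
None
```

The offcut went over the far edge into the scrap bin, the flap hangs shut behind it, and I handed the job in at about 17 s of the 51 s allowed. I slid the offcut about 31 mm sideways onto the bin's axis with both fingertips. Then I pushed its tail between the cheeks until it tipped in, and drew back.

**Final checks:**
- **Offcut:** it is no longer on the surface. I couldn't see inside the bin, so its resting place there is inferred. Near the end it hung tipped at about 18–28°, held by the flap, and needed two more nudges; the worked-out centre height stayed around 14 mm.
- **Flap:** it is vertical, at x≈0.784 from z = 0.02 to 0.08 in both cameras. I did not measure its angle while the offcut was passing through.
- **Other things:** the arm passed near none of them. I re-measured only the plug and the pencil:
  - The plug is within about 4 mm of its first position.
  - The pencil read 11–21 mm off in x. I put that down to the arm hiding part of it, but did not confirm it.
- **Forces:** the wrist read 2 N or less at the end of every move, and the gripper is clear of everything.

**Disagreements:** after the drop, the offcut detector reported the riser (conf 0.73) and the bin's side (conf 0.23). Earlier it also gave one wrong outline from the side camera. I disregarded all three and went by depth instead.

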